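# Ring and raise the stall's sign mast

### The job

Get the chocolate stall's sign mast ready: thread first the red spacer ring and then the gold ring down over the mast until both sit fully home on its foot, the gold one on top of the red. Then squeeze the green button in the side of the mast's head and, keeping it squeezed, pull the head straight up past the first stop to the second stop, where the mast is at full height. It springs back down if let go, so finish while still holding it up there with the button squeezed; leave the chocolates, the gift box and the jar where they are.

Things in the scene. Friction and masses are not known exactly. Their poses are not given: they have to be found in the camera images.
- foot: Sign mast, screwed to the table; place and yaw vary. Grey round foot 110 mm across, 50 mm high; origin at the centre of its underside, z up. On it a fixed aluminium sleeve 33 mm across, 34 mm tall, and 2 mm above that the telescope's blue head, whose top is 66 mm above the foot's top when down. +x points to the side of the head that has the green button.
- foot_top (a point): Centre of the foot's top face, on the mast axis, 50 mm above the table; the red ring's underside rests at this height when home, the gold ring's 18 mm higher. Axes as foot.
- head (a point): Point on the mast axis in the blue head, 14 mm above its underside, 50 mm above the foot's top when down; rises with the head. Head: block 25 mm tall plus 5 mm taper; in the foot's axes x -13 to +9, y -8 to +8 mm. All of head and button lies within 16 mm of the mast axis, so the rings pass over. With both rings on, the gold ring's top is 4 mm below the head's underside.
- button_face (a point): Centre of the outer face of the green button: 15 mm out from the mast axis along the foot's +x (10 mm when fully in), 51 mm above the foot's top when down. Face 11 mm wide, 16 mm tall. Grip along the foot's x axis, one finger on it, the other on the back of the head: 28 mm across at first, 23 mm with the button in.
- lower_tube (a joint): How far the thick lower tube has slid up out of the sleeve, m: 0 down, 0.045 at its end. It moves first: lifting it takes about 3 to 4 N.
- upper_tube (a joint): How far the thin upper tube with the head has slid up out of the lower tube, m: 0 down, 0.045 at its end. Moves second, at 5 to 6.5 N. First stop: lower tube out, 45 mm of lift. Second stop, the hard end: both out, 90 mm of lift. Springs pull both back; holding it up takes about 6 N, a pull of 12 N makes sure of the second stop.
- button (a joint): Travel of the green button into the head, m: 0 out, 0.005 fully in (about 6 N). A catch locks the telescope down (after about 1.5 mm of play) unless the button is at least 4 mm in. A raised mast let go springs down until its catch lands about 17 mm above the lowest position; squeezing the button frees it again.
- red_ring: Red plastic ring lying flat on the table, loose: 64 mm outside, 38 mm hole, 18 mm high. Origin at the centre of its underside, z up. About 0.11 kg.
- gold_ring: Gold metal ring lying flat on the table, loose: 56 mm outside, 38 mm hole, 14 mm high. Origin at the centre of its underside, z up. About 0.12 kg.
- choc_tray: Bystander: gold tray of chocolates, 130 x 170 mm (x, y), 20 mm high, loose. Origin at the centre of its underside.
- gift_box: Bystander: red gift box with gold ribbon, 80 x 80 x 50 mm with a bow to 64 mm, loose. Origin at the centre of its underside.
- sweet_jar: Bystander: amber glass jar with gold lid, 70 mm across, 100 mm high, loose. Origin at the centre of its underside.
Mind the look-alikes: they are no part of the job. There is more than one size of the foot; the job needs the largest.

How it is judged (in metres and radians):
On the way, in this order (a step that is already met when the one before it is completed fails the run):
1. the red ring sits fully home on the foot, the gold ring not yet on the mast (z of red_ring in the frame of foot_top between -0.003 and 0.003 m and horizontal distance between red_ring and foot_top below 0.004 m and angle between red_ring's own z axis and vertical below 0.09 rad and horizontal distance between gold_ring and foot_top above 0.03 m), for 0.2 s.
2. the gold ring sits fully home on the red one (z of red_ring in the frame of foot_top between -0.003 and 0.003 m and horizontal distance between each of red_ring, gold_ring and foot_top below 0.004 m and angle between each of red_ring, gold_ring's own z axis and vertical below 0.09 rad and z of gold_ring in the frame of red_ring between 0.015 and 0.021 m and value of joint button below 0.003 m), for 0.2 s.
3. with both rings home, the button is squeezed in and the mast is pulled up off its catch (z of red_ring in the frame of foot_top between -0.003 and 0.003 m and horizontal distance between each of red_ring, gold_ring and foot_top below 0.004 m and angle between each of red_ring, gold_ring's own z axis and vertical below 0.09 rad and z of gold_ring in the frame of red_ring between 0.015 and 0.021 m and value of joint button above 0.003 m and value of joint lower_tube above 0.01 m), for 0.05 s.
At the end, for the whole second after the job is handed in: Fingers grip the mast (over 3 N), button over 3 mm in, both tubes within 5 mm of their 45 mm ends; red ring home on the foot, gold ring on it (heights within 3 mm, 4 mm of the axis, flat within 5 degrees), at rest, not touched by the fingers (z of red_ring in the frame of foot_top between -0.003 and 0.003 m and horizontal distance between each of red_ring, gold_ring and foot_top below 0.004 m and angle between each of red_ring, gold_ring's own z axis and vertical below 0.09 rad and z of gold_ring in the frame of red_ring between 0.015 and 0.021 m and value of joint each of lower_tube, upper_tube above 0.04 m and value of joint button above 0.003 m and contact force between the fingers and foot above 3 N and contact force between the fingers and red_ring below 0.5 N and contact force between the fingers and gold_ring below 0.5 N and linear speed of each of red_ring, gold_ring below 0.02 m/s); the arm keeps its last pose, push and grip.
It fails at once if the chocolate tray is moved more than 20 mm (distance of choc_tray from where it was at the start of the episode above 0.02 m).
It fails at once if the gift box is moved more than 20 mm (distance of gift_box from where it was at the start of the episode above 0.02 m).
It fails at once if the jar is moved more than 20 mm (distance of sweet_jar from where it was at the start of the episode above 0.02 m).
It fails at once if the mast is pulled up past 15 mm before both rings are on it (value of joint lower_tube above 0.015 m and horizontal distance between any of gold_ring, red_ring and foot_top above 0.03 m).
It also fails if it takes over 70 s, if anything falls off the work surface, if the arm or the gripper's body presses on something with over 40 N, if the wrist force passes 120 N, or if a joint passes its speed limit or range.

### The arm

A 6-joint arm with a two-finger parallel gripper is mounted at the origin on the work surface. World frame = base frame: x ahead of the robot, y to its left, z up, the work surface at z = 0. Lengths are in mm, angles in degrees, forces in N, time in s.
With the tool pointing down it reaches from about 350 to 850 mm from the base axis. Payload 8.1 kg.
Tool frame: the origin (TCP) lies midway between the tips of the shut fingers; the grasp point (between the pads) lies 19 mm behind it; z points along the fingers, y is the line along which they close (so a half turn about z gives the same grasp; the last joint's range is limited). The gripper opens to 85 mm and grips with 20 to 120 N. Pads are 22 mm wide; open, the fingers measure 114 mm over their backs; the gripper's body (76 mm by 85 mm) begins 54 mm behind the grasp point. The pads swing forward as they close: fully open they stand 13 mm farther back than shut.
Start: joints at [-71.127, 7.471, 85.268, -0, 87.261, -4.893], TCP at [241.824, -549.114, 231.292] pointing down, gripper open.
Joint ranges: [-169.43, 169.43], [-51.17, 129.36], [1.28, 143.12], [-76.62, 256.62], [0, 156.53], [-152.29, 152.29]. Speed limits (degrees/s): [136.94, 136.94, 159.86, 180, 180, 180].

### API

Orientations are given as [roll, pitch, yaw] about the fixed x, y, z axes, in that order (R = Rz(yaw) Ry(pitch) Rx(roll)).
In Python, from bench import sense, snapshot, camera_params, hand_in, masks_of, pinpoint gives the robot as it stands.
- The arm moves only by the tool step_arm, never from a script. Its argument "targets" is a list of rows, each an object with "angular": the turn, a rotation vector about the tool's x, y, z scaled (see below), a list of three; "dp": the shift along the tool's x, y, z scaled (see below), a list of three; "fingers": the closure, from 0 (fully open) to 1 (shut). A call has exactly 8 rows; each row is the pose to reach, as a shift and turn from the pose commanded when the call began, along the tool's axes at that moment, turning the shorter way round; what a row does not reach only later rows make up. The controller multiplies each number of a shift by 0.2 m and each number of a turn by 180 degrees. A row lasts 1/8 s, in which the tool goes at most 62.5 mm and 10.7 degrees, less where a joint would pass 70% of its speed; a pose out of reach is approached as far as the arm can. A call with a number of a shift or a turn outside -1 to 1 is refused whole. A call with a gripper value outside its range is refused whole. The fingers move at their own pace and stop on an object; "newtons" is the grip in N (left out, the last holds). Time passes only in rows, so rows that repeat a pose let the fingers close, or fill a call up. It gives the time, the measured TCP pose, the force, the opening and the grip force at its end, in the units of the state.
- sense(): the state, without advancing time (a new reading comes with each control period).
- snapshot(name): name is "side" or "top"; returns the picture (420x560x3 uint8, blue, green, red); there is no depth.
- camera_params(name): a dict with "vfov" (degrees; the focal length in pixels is half the picture's height over the tangent of half this angle, whatever the lens; pixels are square), "cx", "cy" (the principal point, pixels), "R" (3x3) and "t" (3): a world point X has camera coordinates R X + t. Camera axes: x right, y down, z forward; pixel columns grow to the right and rows downward; lengths in mm; the calibration is good to about 2 mm. A picture is of the moment at which its call begins. camera_params takes no time and is no camera call.
- hand_in(): hands the job in; it is judged then, once.
Trained networks look in the newest picture that a camera, given by its name, has taken for a name from the list of things; names that differ only in an ending like _2 or _b are one class to them, and where a whole thing is asked for, a point or a joint stands for the part that bears it (a point fixed in the world has none). Each returns a list of dicts, best first, with "conf" (0 to 1); they miss things now and then, are a little off and sometimes report something else, mostly with a low value. They report only what shows in the picture. A call takes as long as a camera call. They do not tell look-alikes from the thing itself.
- masks_of(camera, label): "pixels" (420x560 bool, what is visible of it) and "at" ([column, row] in pixels, amid what is visible of it).
- pinpoint(camera, label): "at" ([column, row] in pixels: a listed point, or the origin of a listed thing).
The state is a dict: "time": time; "joint_pos": joint angles; "qd": joint speeds; "joint_efforts": joint torques, N m; "tool_pos": TCP position; "tcp_rot": TCP orientation; "ft_force": force on the tool from outside, world axes, zero at the start; "wrist_torque": the same for the moment, N m; "finger_gap": finger opening in mm; "grip_force": force on a finger pad.
Only numpy, scipy, OpenCV 4.12 (cv2) and the standard library are available. Lean on these libraries where they do the work, as an engineer would, in place of code of your own. Each camera call takes 0.05 s, during which the arm holds its last target. There are 200 camera calls.

## Working session

There is one attempt and no reset: what is moved stays moved. The work goes in short steps, Python scripts to look and compute and a tool call to move; the robot and the scene stay as the last step left them, time stands still between calls to the robot, and variables do not carry over. Pictures are saved under pics/ and viewed, at most 12 in all, crops included, and the job is handed in when it is done.

Besides the shell and the picture viewer there is one more tool, called after "Request:" by a JSON object that holds its "op" and its "data", one argument or row to a line. step_arm: Moves the arm, as the interface text tells. Its arguments: {"type":"object","properties":{"targets":{"type":"array","items":{"type":"object","properties":{"angular":{"type":"array","items":{"type":"number","minimum":-1,"maximum":1}},"dp":{"type":"array","items":{"type":"number","minimum":-1,"maximum":1}},"fingers":{"type":"number"}}}},"newtons":{"type":"number"}},"required":["targets"]}

```bash
ls; mkdir -p pics; python3 - <<'E'
from bench import *
import cv2
print(sense())
for c in("side","top"):
    im=snapshot(c);cv2.imwrite(f"pics/{c}0.png",im);print(c,camera_params(c))
    for l in["foot","red_ring","gold_ring","choc_tray","gift_box","sweet_jar"]:
        print(l,[(round(d['conf'],2),[round(float(v),1) for v in d['at']],) for d in pinpoint(c,l)])
    for l in["foot_top","head","button_face"]:
        print(l,[(round(d['conf'],2),[round(float(v),1) for v in d['at']],) for d in pinpoint(c,l)])
E
```

```text
pics
{'time': 0.0, 'joint_pos': array([-7.11258864e+01,  7.51546519e+00,  8.53295572e+01, -2.26756251e-03,
        8.72624954e+01, -4.89055118e+00]), 'qd': array([ 0.03497673, -0.12292489,  0.03724032,  0.02831974,  0.03956881,
       -0.00295749]), 'joint_efforts': array([-7.75539520e-04, -5.69400537e+01, -5.00543904e+01, -3.75696545e-04,
        1.49406429e-02, -2.41314126e-05]), 'tool_pos': array([ 241.6383752 , -548.58055042,  230.23805839]), 'tcp_rot': array([-1.79892681e+02, -6.90964512e-03,  2.37647687e+01]), 'ft_force': array([ 0.36626892, -0.56538126,  0.60469534]), 'wrist_torque': array([-0.02130548,  0.02422468,  0.0316627 ]), 'grip_force': 0.0, 'finger_gap': 85.59032899576736}
side {'vfov': 52.23098226988903, 'cx': 269.1566384023107, 'cy': 207.4315804684936, 'R': array([[ 0.89808416, -0.43981228,  0.00316156],
       [-0.32075374, -0.65985447, -0.67949181],
       [ 0.30093501,  0.60922675, -0.73367628]]), 't': array([-545.6225639 ,  256.88534532,  735.92740259])}
foot [(0.93, [241.8, 197.1]), (0.71, [193.8, 272.3]), (0.63, [267.7, 251.2])]
red_ring [(0.92, [263.7, 340.6]
[... 462 characters left out ...]
321, 'cy': 205.99010375285013, 'R': array([[ 5.49746903e-02, -9.98487541e-01, -6.44109542e-04],
       [-9.73639203e-01, -5.34635507e-02, -2.21739377e-01],
       [ 2.21369568e-01,  1.28171839e-02, -9.75105755e-01]]), 't': array([ -29.20109042,  619.49998092, 1030.96403637])}
foot [(0.96, [283.2, 288.1]), (0.92, [293.6, 224.7]), (0.75, [231.2, 215.1])]
red_ring [(0.68, [366.4, 266.6])]
gold_ring [(0.79, [194.6, 254.6])]
choc_tray [(0.66, [284.9, 155.2])]
gift_box [(0.85, [190.0, 169.7])]
sweet_jar [(0.9, [394.0, 175.5])]
foot_top [(0.88, [228.1, 215.9]), (0.8, [288.7, 289.0]), (0.61, [296.4, 219.6])]
head [(0.69, [296.6, 218.2]), (0.62, [286.5, 288.5]), (0.42, [229.2, 211.2])]
button_face []
```

```bash
python3 - <<'E'
import cv2
for c,(a,b,d,e) in {"side":(100,370,140,420),"top":(110,310,160,430)}.items():
    im=cv2.imread(f"pics/{c}0.png")[a:b,d:e]
    s=min(800/im.shape[1],600/im.shape[0]);cv2.imwrite(f"pics/{c}0c.png",cv2.resize(im,None,fx=s,fy=s,interpolation=cv2.INTER_CUBIC));print(s)
E
```

```text
2.2222222222222223
2.962962962962963
```

View pics/side0c.png

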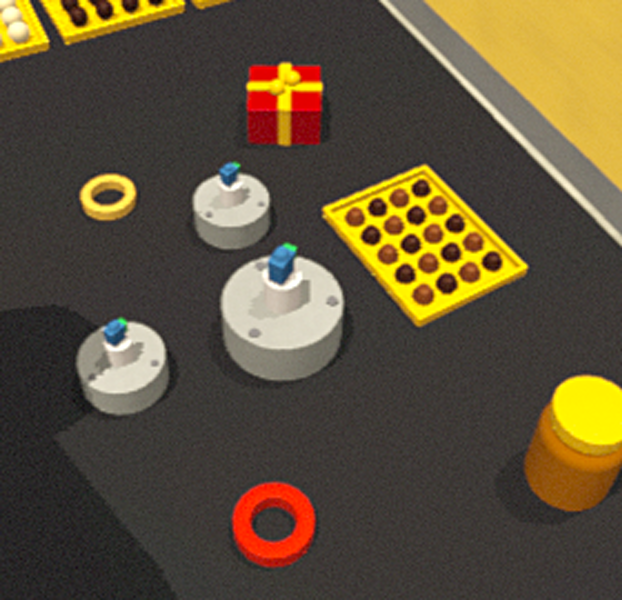

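View pics/top0c.png

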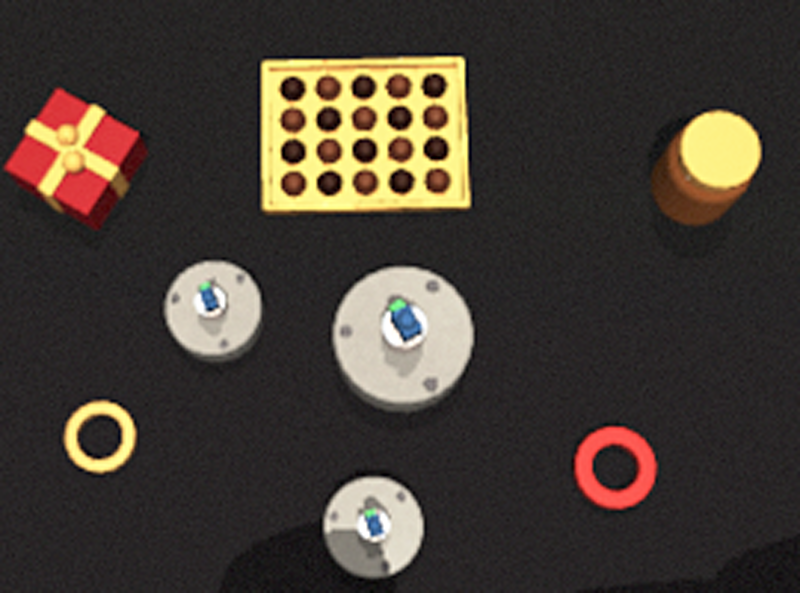

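The side view shows three masts. The largest is in the middle, with its foot around side px (267,240) and top px (296,222). The red ring is at side (263,335) and top (367,267). The gold ring is at side (188,189) and top (194,257). The buttons face roughly +x with a little +y. Next I'll fit models to both views.

```bash
cat > lib.py <<'E'
import numpy as np,cv2
from bench import *
from scipy.optimize import least_squares
def proj(c,X):
    p=camera_params(c);f=210/np.tan(np.radians(p['vfov']/2))
    Y=np.asarray(X,float)@p['R'].T+p['t'];return np.c_[p['cx']+f*Y[:,0]/Y[:,2],p['cy']+f*Y[:,1]/Y[:,2]]
def tri(uv):
    r=least_squares(lambda X:np.concatenate([proj(c,X[None])[0]-u for c,u in uv.items()]),[600,0,50.]);return r.x,r.fun
def cyl(r,h,z0=0):
    a=np.linspace(0,2*np.pi,73);return np.array([[r*np.cos(t),r*np.sin(t),z] for z in(z0,z0+h) for t in a])
def hullc(pts):
    h=cv2.convexHull(np.asarray(pts,np.float32));m=cv2.moments(h);return np.array([m['m10']/m['m00'],m['m01']/m['m00']]),m['m00']
def maskhull(m):
    ys,xs=np.nonzero(m);P=np.r_[np.c_[xs-.5,ys-.5],np.c_[xs+.5,ys-.5],np.c_[xs-.5,ys+.5],np.c_[xs+.5,ys+.5]]
    return hullc(P)
def fit(model,masks,x0):
    ob={c:maskhull(m) for c,m in masks.items()}
    r=least_squares(lambda X:np.concatenate([hullc(proj(c,model+X))[0]-ob[c][0] for c in ob]),x0,diff_step=1e-3)
    return r.x,r.fun,{c:(ob[c][1],hullc(proj(c,model+r.x))[1]) for c in ob}
def near(c,l,at):
    d=masks_of(c,l);d=[q for q in d if np.hypot(*(np.array(q['at'])-at))<18]
    return d[0]['pixels'].astype(bool) if d else None
E
cat > m.py <<'E'
from lib import *
np.set_printoptions(precision=1,suppress=True)
im={c:snapshot(c) for c in("side","top")}
K=dict(foot=({"side":(267,240),"top":(296,222)},np.r_[cyl(55,50),cyl(10,16,100)]),red_ring=({"side":(263,335),"top":(367,267)},cyl(32,18)),gold_ring=({"side":(188,189),"top":(194,257)},cyl(28,14)))
for l,(at,mod) in K.items():
    ms={c:near(c,l,a) for c,a in at.items()}
    if any(m is None for m in ms.values()): print(l,'missed',[m is None for m in ms.values()]);continue
    print(l,*fit(mod,ms,[500,0,0.]))
for l,t in(("blue",(0,)),("green",(1,))):
    uv={}
    for c,a in K['foot'][0].items():
        h=cv2.cvtColor(im[c],cv2.COLOR_BGR2HSV);lo,hi=((95,80,40),(125,255,255)) if l=="blue" else((45,80,60),(85,255,255))
        m=cv2.inRange(h,lo,hi);ys,xs=np.nonzero(m);k=np.hypot(xs-a[0],ys-a[1])<38;uv[c]=np.array([xs[k].mean(),ys[k].mean()]);print(l,c,k.sum(),uv[c])
    print(l,*tri(uv))
for l in("foot_top","head","button_face"):
    uv={}
    for c,a in K['foot'][0].items():
        d=[q['at'] for q in pinpoint(c,l) if np.hypot(*(np.array(q['at'])-a))<30]
        if d:uv[c]=np.array(d[0])
    print(l,uv,*(tri(uv) if len(uv)==2 else ()))
E
python3 m.py
```

```text
foot [590.9   0.    0. ] [ -5.  -10.9 -14.2  -1.7] {'side': (2638.5, 2590.246253994759), 'top': (1795.0, 1840.9032214102335)}
red_ring [509.   0.   0.] [-37.1 -85.9 -87.8  -9.9] {'side': (1120.5, 773.9879360358464), 'top': (602.5, 595.0817457842641)}
gold_ring [489.7   0.    0. ] [28.6 65.6 85.2  8.9] {'side': (409.0, 587.0982880038209), 'top': (464.5, 454.6569637625944)}
blue side 148 [266.  218.3]
blue top 71 [296.5 218.4]
blue [585.2 -33.1 103.9] [ 0.4 -0.1 -0.1  0.5]
green side 23 [270.4 210.7]
green top 17 [293.5 212.7]
green [597.  -26.  112.2] [-0.  0.  0. -0.]
foot_top {'side': array([266.8, 235.5]), 'top': array([297.2, 220.4])} [587.8 -35.5  54.2] [ 1.4 -0.4 -0.4  1.6]
head {'side': array([265. , 216.6]), 'top': array([296.6, 220.1])} [581.6 -33.7 110.6] [-0.2  0.1  0.1 -0.2]
button_face {}
```

```bash
sed -i 's/x0,diff_step=1e-3)/x0,x_scale=100,diff_step=[2e-3,2e-3,2e-3])/' lib.py; sed -i 's/\[500,0,0.\])/[550,60,20.])/' m.py
cat >> m.py <<'E'
F=None
def box(x0,x1,y0,y1,z0,z1):return np.array([[x,y,z] for x in(x0,x1) for y in(y0,y1) for z in(z0,z1)],float)
blue=np.r_[box(-13,9,-8,8,36,61),box(-10,6,-5,5,66,66)];green=box(9,15,-5.5,5.5,43,59)
def ren(c,p):
    R=cv2.Rodrigues(np.array([0,0,p[2]]))[0];o=np.array([p[0],p[1],50+p[3]]);L=np.zeros((40*16,40*16),np.uint8);b=ORG[c]
    for q,v in((green,2),(blue,1)):
        h=cv2.convexHull(((proj(c,q@R.T+o)-b+.5)*16).astype(np.float32));cv2.fillConvexPoly(L,np.round(h).astype(np.int32),v)
    return [cv2.resize((L==v).astype(np.float32),(40,40),interpolation=cv2.INTER_AREA) for v in(1,2)]
ORG={"side":np.array([247,197]),"top":np.array([276,198])}
st={c:np.mean([snapshot(c).astype(float) for _ in range(4)],0) for c in im}
def ob(c):
    x,y=ORG[c];p=st[c][y:y+40,x:x+40];B,G,Rr=p[...,0],p[...,1],p[...,2]
    return [np.clip((B-Rr-15)/90,0,1)*(B>G),np.clip((G-Rr-15)/90,0,1)*(G>B)]
O={c:ob(c) for c in im}
from scipy.optimize import differential_evolution
def cost(p):
    return sum(((a-b)**2).sum()*w for c in im for a,b,w in zip(ren(c,p),O[c],(1,2)))
r=differential_evolution(cost,[(575,600),(-45,-20),(-.5,1.3),(-6,6)],maxiter=40,popsize=10,seed=1)
print(r.x,np.degrees(r.x[2]),r.fun)
for d in(-20,-10,-5,5,10,20):print(d,round(cost(r.x+[0,0,np.radians(d),0]),1),end=' ')
E
python3 m.py
```

```text
foot [587.2 -33.8   3.7] [ 0.4 -0.1 -0.1  0.5] {'side': (2600.5, 2729.9710988524603), 'top': (1891.5, 1857.1118658231571)}
red_ring [ 495.6 -206.4    6.1] [ 0.4 -0.1 -0.1  0.6] {'side': (1100.5, 1161.824907451868), 'top': (624.0, 628.4098961460404)}
gold_ring missed [False, True]
blue side 148 [266.  218.3]
blue top 71 [296.5 218.4]
blue [585.2 -33.1 103.9] [ 0.4 -0.1 -0.1  0.5]
green side 22 [270.3 210.6]
green top 17 [293.5 212.7]
green [596.8 -26.  112.7] [ 0. -0. -0.  0.]
foot_top {'side': array([264.7, 235.5]), 'top': array([294.3, 221.9])} [585.7 -29.2  48.2] [ 1.1 -0.4 -0.4  1.3]
head {'side': array([264.4, 219. ]), 'top': array([298.8, 218.9])} [581.2 -37.6 109.2] [ 1.2 -0.4 -0.4  1.4]
button_face {}
[586.5 -32.5   0.6   3.7] 34.73576641752841 94.09986084737895
-20 130.8 -10 105.9 -5 96.5 5 99.1 10 107.8 20 126.3
```

```bash
cat > m2.py <<'E'
from lib import *
np.set_printoptions(precision=1,suppress=True)
im={c:snapshot(c) for c in("side","top")}
K=dict(red=({"side":(263,335),"top":(367,267)},cyl(32,18)),gold=({"side":(188,189),"top":(194,257)},cyl(28,14)))
def cm(img,l,a,r=30):
    h=cv2.cvtColor(img,cv2.COLOR_BGR2HSV)
    m=cv2.inRange(h,(18,70,70),(35,255,255)) if l=="gold" else cv2.inRange(h,(0,120,60),(8,255,255))|cv2.inRange(h,(172,120,60),(180,255,255))
    d=np.zeros_like(m);cv2.circle(d,a,r,255,-1);m&=d
    n,L,s,_=cv2.connectedComponentsWithStats(m);return L==1+np.argmax(s[1:,4])
if __name__=="__main__":
  for l,(at,mod) in K.items():
    ms={c:cm(im[c],l,a) for c,a in at.items()}
    print(l,*fit(mod,ms,[550,60,20.]))
    for c in ms:print(c,fit(mod,{c:ms[c]},[550,60,0])[0] if 0 else least_squares(lambda X:hullc(proj(c,mod+[X[0],X[1],0]))[0]-maskhull(ms[c])[0],[550,60.],diff_step=2e-3).x)
  at={"side":(267,240),"top":(296,222)};mod=np.r_[cyl(55,50),cyl(10,16,100)]
  for c in at:
    m=near(c,"foot",at[c])
    if m is not None:print('foot',c,least_squares(lambda X:hullc(proj(c,mod+[X[0],X[1],0]))[0]-maskhull(m)[0],[550,60.],diff_step=2e-3).x)
E
python3 m2.py
```

```text
red [ 494.7 -205.9    7.7] [ 0.3 -0.1 -0.1  0.5] {'side': (1233.5, 1164.9768495694734), 'top': (663.5, 630.3815139427315)}
side [ 495.7 -202.4]
top [ 496.6 -207.5]
gold [497.7 203.9   5. ] [ 0.2 -0.1 -0.   0.2] {'side': (453.0, 422.7511927650776), 'top': (475.0, 469.3762405766174)}
side [498.3 209. ]
top [498.6 204.8]
foot side [587.4 -30.3]
foot top [588.9 -33.4]
```

Request:
{"op": "step_arm", "data": {
  "targets": [
    {"angular":[0,0,-0.05],"dp":[0.2,0,0],"fingers":0},
    {"angular":[0,0,-0.1],"dp":[0.4,0,0],"fingers":0},
    {"angular":[0,0,-0.15],"dp":[0.6,0,0],"fingers":0},
    {"angular":[0,0,-0.2],"dp":[0.8,0,0],"fingers":0},
    {"angular":[0,0,-0.25],"dp":[1,0,0],"fingers":0},
    {"angular":[0,0,-0.3],"dp":[1,0,0],"fingers":0},
    {"angular":[0,0,-0.35],"dp":[1,0,0],"fingers":0},
    {"angular":[0,0,-0.368],"dp":[1,0,0],"fingers":0}
  ],
  "newtons": 40
}}

```text
time: 4.0
tool_pos: [425.1, -468.3, 231.2]
tcp_rot: [-180.0, -0.0, 90.2]
ft_force: [-0.2, 0.4, 0.6]
finger_gap: 85.3
grip_force: 0.0
```

Request:
{"op": "step_arm", "data": {
  "targets": [
    {"angular":[0,0,0],"dp":[0.25,0.09,0.15],"fingers":0},
    {"angular":[0,0,0],"dp":[0.5,0.18,0.3],"fingers":0},
    {"angular":[0,0,0],"dp":[0.75,0.27,0.45],"fingers":0},
    {"angular":[0,0,0],"dp":[1,0.355,0.6],"fingers":0},
    {"angular":[0,0,0],"dp":[1,0.355,0.6],"fingers":0},
    {"angular":[0,0,0],"dp":[1,0.355,0.6],"fingers":0},
    {"angular":[0,0,0],"dp":[1,0.355,0.6],"fingers":0},
    {"angular":[0,0,0],"dp":[1,0.355,0.6],"fingers":0}
  ]
}}

```text
time: 5.0
tool_pos: [496.0, -270.0, 112.3]
tcp_rot: [179.9, 0.1, 89.9]
ft_force: [-0.1, -0.0, 0.6]
finger_gap: 85.6
grip_force: 0.0
```

Request:
{"op": "step_arm", "data": {
  "targets": [
    {"angular":[0,0,0],"dp":[0.2,0,0.1],"fingers":0},
    {"angular":[0,0,0],"dp":[0.312,0,0.2],"fingers":0},
    {"angular":[0,0,0],"dp":[0.312,0,0.3],"fingers":0},
    {"angular":[0,0,0],"dp":[0.312,0,0.4],"fingers":0},
    {"angular":[0,0,0],"dp":[0.312,0,0.45],"fingers":0},
    {"angular":[0,0,0],"dp":[0.312,0,0.47],"fingers":0},
    {"angular":[0,0,0],"dp":[0.312,0,0.47],"fingers":0},
    {"angular":[0,0,0],"dp":[0.312,0,0.47],"fingers":0}
  ]
}}

```text
time: 6.0
tool_pos: [496.5, -206.5, 18.2]
tcp_rot: [179.9, 0.0, 90.0]
ft_force: [0.2, 0.9, 0.0]
finger_gap: 85.5
grip_force: 0.0
```

Request:
{"op": "step_arm", "data": {
  "targets": [
    {"angular":[0,0,0],"dp":[0,0,0.06],"fingers":0},
    {"angular":[0,0,0],"dp":[0,0,0.106],"fingers":0},
    {"angular":[0,0,0],"dp":[0,0,0.106],"fingers":0.1},
    {"angular":[0,0,0],"dp":[0,0,0.106],"fingers":0.5},
    {"angular":[0,0,0],"dp":[0,0,0.106],"fingers":0.5},
    {"angular":[0,0,0],"dp":[0,0,0.106],"fingers":0.5},
    {"angular":[0,0,0],"dp":[0,0,0.106],"fingers":0.5},
    {"angular":[0,0,0],"dp":[0,0,0.106],"fingers":0.5}
  ]
}}

```text
time: 7.0
tool_pos: [496.1, -206.2, -3.7]
tcp_rot: [180.0, 0.0, 90.0]
ft_force: [0.8, 0.6, 0.7]
finger_gap: 63.0
grip_force: 44.0
```

```bash
python3 - <<'E'
from lib import *
s=sense();print(s['ft_force'],s['tool_pos'],s['finger_gap'],s['grip_force'])
p=[cv2.resize(snapshot(c)[y:y+140,x:x+130],None,fx=3,fy=3,interpolation=cv2.INTER_CUBIC) for c,x,y in(("side",200,260),("top",300,200))]
cv2.imwrite("pics/g1.png",np.hstack(p))
E
```

```text
[0.79073336 0.60583467 0.65409422] [ 496.06701659 -206.23764601   -3.67035127] 62.981167546474815 44.027894753962755
```

View pics/g1.png

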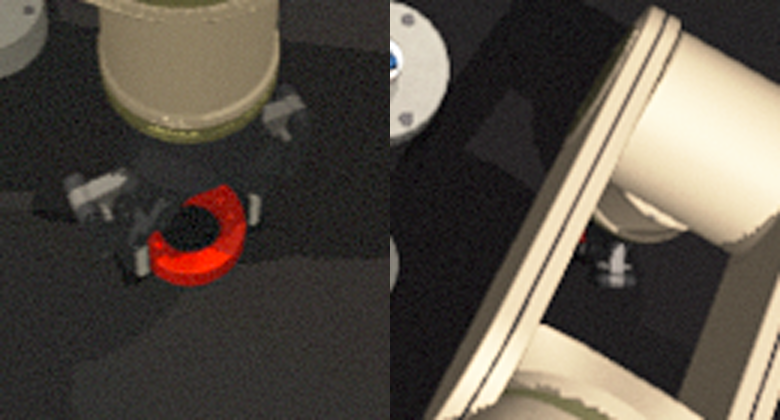

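The side view shows the red ring at crop (197,235) gripped across x, with gap 63. I'll lift it and carry it over the mast.

Request:
{"op": "step_arm", "data": {
  "targets": [
    {"angular":[0,0,0],"dp":[0,0,-0.2],"fingers":0.5},
    {"angular":[0,0,0],"dp":[0,0,-0.5],"fingers":0.5},
    {"angular":[0,0,0],"dp":[0,0,-0.75],"fingers":0.5},
    {"angular":[0,0,0],"dp":[0.2,0.12,-0.75],"fingers":0.5},
    {"angular":[0,0,0],"dp":[0.45,0.24,-0.75],"fingers":0.5},
    {"angular":[0,0,0],"dp":[0.7,0.38,-0.75],"fingers":0.5},
    {"angular":[0,0,0],"dp":[0.864,0.46,-0.75],"fingers":0.5},
    {"angular":[0,0,0],"dp":[0.864,0.46,-0.75],"fingers":0.5}
  ]
}}

```text
time: 8.1
tool_pos: [588.1, -30.7, 145.5]
tcp_rot: [-180.0, -0.0, 90.2]
ft_force: [-1.5, 0.0, -0.6]
finger_gap: 62.6
grip_force: 44.6
```

```bash
cat > chk.py <<'E'
from lib import *
import sys
np.set_printoptions(precision=1,suppress=True)
s=sense();print(s['tool_pos'],s['finger_gap'],s['ft_force'])
p=[cv2.resize(snapshot(c)[y:y+195,x:x+130],None,fx=3,fy=3,interpolation=cv2.INTER_CUBIC) for c,x,y in(("side",200,110),("top",230,130))]
cv2.imwrite(sys.argv[1],np.hstack(p))
E
python3 chk.py pics/g2.png
```

```text
[588.1 -30.7 145.5] 62.57968163296364 [-1.5  0.  -0.6]
```

View pics/g2.png

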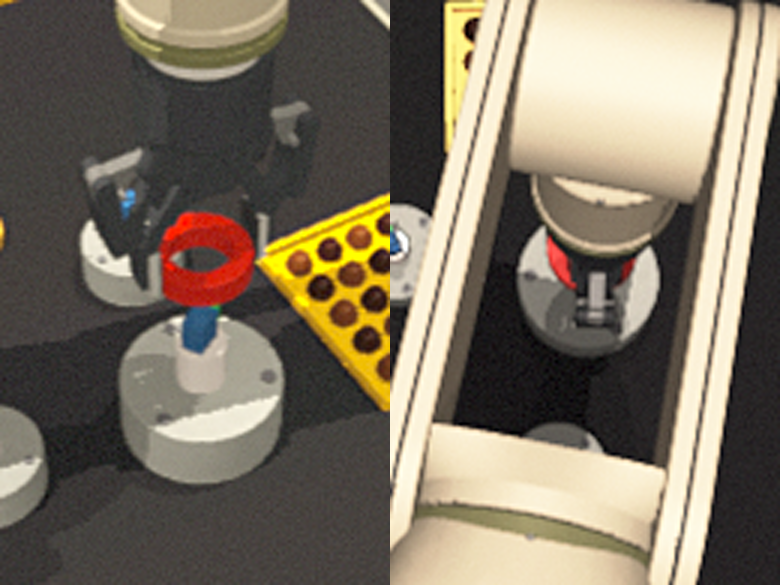

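```bash
cat > rel.py <<'E'
from lib import *
from m2 import cm
import sys
np.set_printoptions(precision=2,suppress=True)
l,off,a=sys.argv[1],float(sys.argv[2]),(int(sys.argv[3]),int(sys.argv[4]))
r,h=(32,18) if l=="red" else (28,14)
s0=sense();img=np.mean([snapshot("side").astype(float) for _ in range(4)],0).astype(np.uint8);s=sense();print(s['tool_pos'],s['tcp_rot'])
z=s['tool_pos'][2]+off;m=cm(img,l,a,36);S=8
x0,y0=a[0]-40,a[1]-40;obs=m[y0:y0+80,x0:x0+80].astype(np.float32)
def ren(x,y,zz):
    L=np.zeros((80*S,80*S),np.uint8);o=np.array([x,y,zz])
    f=lambda q:np.round((proj("side",q+o)-[x0,y0]+.5)*S).astype(np.int32)
    cv2.fillConvexPoly(L,cv2.convexHull(f(cyl(r,h))),1)
    t=np.zeros_like(L);b=np.zeros_like(L);c=cyl(19,h);cv2.fillConvexPoly(b,cv2.convexHull(f(c[:73])),1);cv2.fillConvexPoly(t,cv2.convexHull(f(c[73:])),1)
    L[(t&b)>0]=0
    return cv2.resize(L.astype(np.float32),(80,80),interpolation=cv2.INTER_AREA)
from scipy.optimize import minimize
x,y=s['tool_pos'][:2]
for free in(0,1):
    g=lambda p:((np.clip(ren(*p[:2],z+(p[2] if free else 0))-obs,-1,1))**2).sum()
    R=minimize(g,[x,y-1.]+[0.]*free,method="Nelder-Mead",options=dict(initial_simplex=np.array([[x,y,0],[x+5,y,0],[x,y+5,0],[x,y,5]])[:3+free,:2+free]))
    print(R.x,R.fun,obs.sum())
E
python3 rel.py red 3.7 269 197
```

```text
[587.56 -34.23 146.15] [180.     0.    89.93]
[587.72 -31.61] 100.296875 742.0
[598.46 -12.24 -23.05] 78.2861328125 742.0
```

Request:
{"op": "step_arm", "data": {
  "targets": [
    {"angular":[0,0,0],"dp":[0.005,0,0.05],"fingers":0.5},
    {"angular":[0,0,0],"dp":[0.005,0,0.1],"fingers":0.5},
    {"angular":[0,0,0],"dp":[0.005,0,0.14],"fingers":0.5},
    {"angular":[0,0,0],"dp":[0.005,0,0.17],"fingers":0.5},
    {"angular":[0,0,0],"dp":[0.005,0,0.2],"fingers":0.5},
    {"angular":[0,0,0],"dp":[0.005,0,0.22],"fingers":0.5},
    {"angular":[0,0,0],"dp":[0.005,0,0.22],"fingers":0.5},
    {"angular":[0,0,0],"dp":[0.005,0,0.22],"fingers":0.5}
  ]
}}

```text
time: 9.5
tool_pos: [588.0, -32.3, 102.4]
tcp_rot: [180.0, 0.0, 90.0]
ft_force: [0.2, 0.5, -1.2]
finger_gap: 62.7
grip_force: 44.6
```

```bash
python3 rel.py red 3.7 269 217; python3 chk.py pics/g3.png
```

```text
[587.94 -32.3  102.29] [179.98   0.    90.01]
[588.71 -29.03] 115.403564453125 658.0
[604.78   0.41 -37.14] 79.41845703125 658.0
[587.9 -32.3 102.3] 62.794956191635585 [-0.3 -0.6 -2. ]
```

View pics/g3.png

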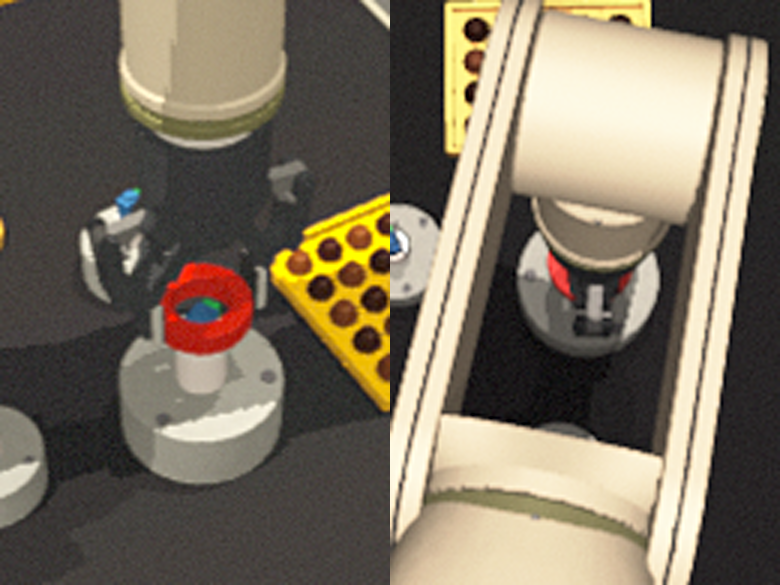

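The side view shows the red ring around the head. It is centred over the sleeve at crop col ~203, with no force. Lowering further.

Request:
{"op": "step_arm", "data": {
  "targets": [
    {"angular":[0,0,0],"dp":[0,0,0.04],"fingers":0.5},
    {"angular":[0,0,0],"dp":[0,0,0.08],"fingers":0.5},
    {"angular":[0,0,0],"dp":[0,0,0.12],"fingers":0.5},
    {"angular":[0,0,0],"dp":[0,0,0.16],"fingers":0.5},
    {"angular":[0,0,0],"dp":[0,0,0.2],"fingers":0.5},
    {"angular":[0,0,0],"dp":[0,0,0.24],"fingers":0.5},
    {"angular":[0,0,0],"dp":[0,0,0.24],"fingers":0.5},
    {"angular":[0,0,0],"dp":[0,0,0.24],"fingers":0.5}
  ]
}}

```text
time: 10.9
tool_pos: [588.0, -32.3, 54.3]
tcp_rot: [180.0, 0.0, 90.0]
ft_force: [0.6, 0.5, -1.1]
finger_gap: 62.9
grip_force: 44.6
```

Request:
{"op": "step_arm", "data": {
  "targets": [
    {"angular":[0,0,0],"dp":[0,0,0.02],"fingers":0.5},
    {"angular":[0,0,0],"dp":[0,0,0.02],"fingers":0.5},
    {"angular":[0,0,0],"dp":[0,0,0.02],"fingers":0},
    {"angular":[0,0,0],"dp":[0,0,0.02],"fingers":0},
    {"angular":[0,0,0],"dp":[0,0,0.02],"fingers":0},
    {"angular":[0,0,0],"dp":[0,0,-0.1],"fingers":0},
    {"angular":[0,0,0],"dp":[0,0,-0.3],"fingers":0},
    {"angular":[0,0,0],"dp":[0,0,-0.5],"fingers":0}
  ]
}}

```text
time: 11.9
tool_pos: [587.5, -32.3, 155.0]
tcp_rot: [-180.0, -0.0, 90.0]
ft_force: [-0.1, 0.1, 0.0]
finger_gap: 85.5
grip_force: 0.0
```

```bash
python3 chk.py pics/g4.png; python3 - <<'E'
from lib import *
from m2 import cm
snap=snapshot("side")
m=cm(snap,"red",(268,235),40);mod=cyl(32,18)
print(m.sum(),maskhull(m),hullc(proj("side",mod+[587.4,-30.3,50])))
E
```

```text
[587.5 -32.3 155. ] 85.54194796192303 [-0.1  0.1  0. ]
465 (array([266.5, 232. ]), 776.0) (array([266.9, 232. ]), 815.5535743398359)
```

View pics/g4.png

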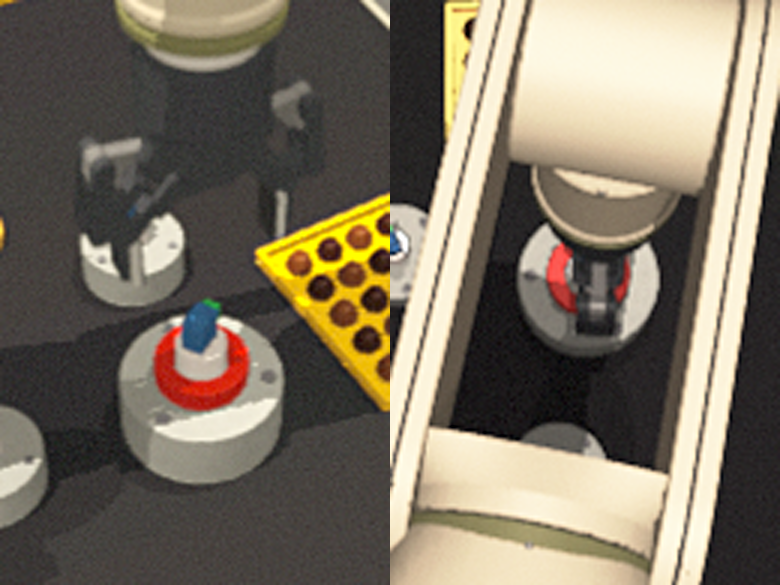

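The red ring sits flat and home around the sleeve, at crop (202,365). Next is gold.

Request:
{"op": "step_arm", "data": {
  "targets": [
    {"angular":[0,0,0],"dp":[0.25,-0.1,0],"fingers":0},
    {"angular":[0,0,0],"dp":[0.5,-0.2,0],"fingers":0},
    {"angular":[0,0,0],"dp":[0.75,-0.3,0],"fingers":0},
    {"angular":[0,0,0],"dp":[1,-0.4,0],"fingers":0},
    {"angular":[0,0,0],"dp":[1,-0.448,0.2],"fingers":0},
    {"angular":[0,0,0],"dp":[1,-0.448,0.4],"fingers":0},
    {"angular":[0,0,0],"dp":[1,-0.448,0.5],"fingers":0},
    {"angular":[0,0,0],"dp":[1,-0.448,0.5],"fingers":0}
  ]
}}

```text
time: 13.15
tool_pos: [495.1, 167.1, 50.6]
tcp_rot: [-179.6, 0.1, 90.0]
ft_force: [-0.0, 0.1, -0.6]
finger_gap: 85.3
grip_force: 0.0
```

Request:
{"op": "step_arm", "data": {
  "targets": [
    {"angular":[0,0,0],"dp":[0.1,0,0],"fingers":0},
    {"angular":[0,0,0],"dp":[0.187,0,0.1],"fingers":0},
    {"angular":[0,0,0],"dp":[0.187,0,0.16],"fingers":0},
    {"angular":[0,0,0],"dp":[0.187,0,0.16],"fingers":0},
    {"angular":[0,0,0],"dp":[0.187,0,0.16],"fingers":0},
    {"angular":[0,0,0],"dp":[0.187,0,0.16],"fingers":0},
    {"angular":[0,0,0],"dp":[0.187,0,0.16],"fingers":0},
    {"angular":[0,0,0],"dp":[0.187,0,0.16],"fingers":0}
  ]
}}

```text
time: 14.15
tool_pos: [498.4, 205.0, 22.4]
tcp_rot: [180.0, -0.0, 90.0]
ft_force: [1.0, 0.4, -0.6]
finger_gap: 85.5
grip_force: 0.0
```

Request:
{"op": "step_arm", "data": {
  "targets": [
    {"angular":[0,0,0],"dp":[0,0,0.07],"fingers":0},
    {"angular":[0,0,0],"dp":[0,0,0.125],"fingers":0},
    {"angular":[0,0,0],"dp":[0,0,0.125],"fingers":0.1},
    {"angular":[0,0,0],"dp":[0,0,0.125],"fingers":0.6},
    {"angular":[0,0,0],"dp":[0,0,0.125],"fingers":0.6},
    {"angular":[0,0,0],"dp":[0,0,0.125],"fingers":0.6},
    {"angular":[0,0,0],"dp":[0,0,0.125],"fingers":0.6},
    {"angular":[0,0,0],"dp":[0,0,0.125],"fingers":0.6}
  ]
}}

```text
time: 15.15
tool_pos: [498.5, 205.2, -2.6]
tcp_rot: [180.0, -0.0, 90.0]
ft_force: [-0.2, -0.3, 2.5]
finger_gap: 53.2
grip_force: 43.2
```

```bash
python3 - <<'E'
from lib import *
from m2 import cm
np.set_printoptions(precision=1,suppress=True)
s=sense();print(s['tool_pos'],s['ft_force'])
m=cm(snapshot("side"),"gold",(188,189),30);mod=cyl(28,14)
print(m.sum(),maskhull(m),hullc(proj("side",mod+[498.3,209,0])))
E
```

```text
[498.5 205.2  -2.6] [ 0.4 -0.3  2.7]
320 (array([188.9, 188.4]), 426.0) (array([188.4, 188.2]), 416.93902443512343)
```

Request:
{"op": "step_arm", "data": {
  "targets": [
    {"angular":[0,0,0],"dp":[0,0,-0.05],"fingers":0.6},
    {"angular":[0,0,0],"dp":[0,0,-0.2],"fingers":0.6},
    {"angular":[0,0,0],"dp":[0,0,-0.4],"fingers":0.6},
    {"angular":[0,0,0],"dp":[0,0,-0.6],"fingers":0.6},
    {"angular":[0,0,0],"dp":[0,0,-0.75],"fingers":0.6},
    {"angular":[0,0,0],"dp":[0,0,-0.75],"fingers":0.6},
    {"angular":[0,0,0],"dp":[0,0,-0.75],"fingers":0.6},
    {"angular":[0,0,0],"dp":[0,0,-0.75],"fingers":0.6}
  ]
}}

```text
time: 16.3
tool_pos: [496.9, 204.7, 145.1]
tcp_rot: [-179.8, 0.1, 90.0]
ft_force: [0.5, 0.3, -1.1]
finger_gap: 53.1
grip_force: 42.9
```

```bash
sed -i 's/("side",200,110)/("side",int(sys.argv[2]),int(sys.argv[3]))/; s/("top",230,130)/("top",int(sys.argv[4]),int(sys.argv[5]))/' chk.py; python3 chk.py pics/g5.png 130 60 140 150
```

```text
[496.9 204.7 145.1] 53.08449759873445 [ 0.5  0.3 -1.1]
```

View pics/g5.png

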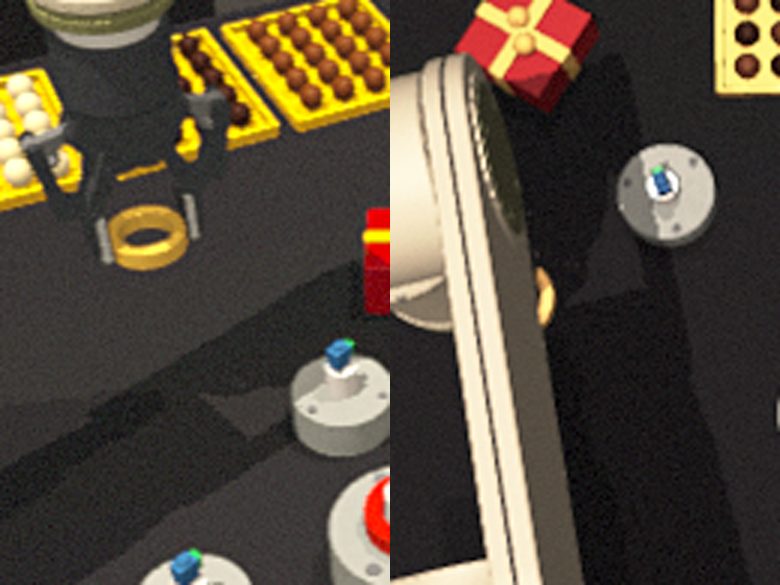

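Gold is held level between the pads at crop (148,237). Carrying it to the mast.

Request:
{"op": "step_arm", "data": {
  "targets": [
    {"angular":[0,0,0],"dp":[-0.2,0.1,0],"fingers":0.6},
    {"angular":[0,0,0],"dp":[-0.4,0.2,0],"fingers":0.6},
    {"angular":[0,0,0],"dp":[-0.6,0.3,0],"fingers":0.6},
    {"angular":[0,0,0],"dp":[-0.8,0.4,0],"fingers":0.6},
    {"angular":[0,0,0],"dp":[-1,0.448,0],"fingers":0.6},
    {"angular":[0,0,0],"dp":[-1,0.448,0],"fingers":0.6},
    {"angular":[0,0,0],"dp":[-1,0.448,0],"fingers":0.6},
    {"angular":[0,0,0],"dp":[-1,0.448,0],"fingers":0.6}
  ]
}}

```text
time: 17.4
tool_pos: [587.4, 6.2, 146.7]
tcp_rot: [-180.0, -0.0, 90.1]
ft_force: [0.0, 0.4, -1.8]
finger_gap: 53.6
grip_force: 42.9
```

Request:
{"op": "step_arm", "data": {
  "targets": [
    {"angular":[0,0,0],"dp":[-0.1,0,0],"fingers":0.6},
    {"angular":[0,0,0],"dp":[-0.188,0,0],"fingers":0.6},
    {"angular":[0,0,0],"dp":[-0.188,0,0],"fingers":0.6},
    {"angular":[0,0,0],"dp":[-0.188,0,0],"fingers":0.6},
    {"angular":[0,0,0],"dp":[-0.188,0,0],"fingers":0.6},
    {"angular":[0,0,0],"dp":[-0.188,0,0],"fingers":0.6},
    {"angular":[0,0,0],"dp":[-0.188,0,0],"fingers":0.6},
    {"angular":[0,0,0],"dp":[-0.188,0,0],"fingers":0.6}
  ]
}}

```text
time: 18.4
tool_pos: [587.8, -32.3, 147.1]
tcp_rot: [-180.0, -0.0, 90.0]
ft_force: [0.9, -0.1, -2.5]
finger_gap: 53.3
grip_force: 42.9
```

Descend over the head to ring bottom ~105.

Request:
{"op": "step_arm", "data": {
  "targets": [
    {"angular":[0,0,0],"dp":[0,0,0.05],"fingers":0.6},
    {"angular":[0,0,0],"dp":[0,0,0.1],"fingers":0.6},
    {"angular":[0,0,0],"dp":[0,0,0.13],"fingers":0.6},
    {"angular":[0,0,0],"dp":[0,0,0.16],"fingers":0.6},
    {"angular":[0,0,0],"dp":[0,0,0.19],"fingers":0.6},
    {"angular":[0,0,0],"dp":[0,0,0.22],"fingers":0.6},
    {"angular":[0,0,0],"dp":[0,0,0.22],"fingers":0.6},
    {"angular":[0,0,0],"dp":[0,0,0.22],"fingers":0.6}
  ]
}}

```text
time: 19.4
tool_pos: [588.0, -32.5, 103.3]
tcp_rot: [180.0, 0.0, 90.0]
ft_force: [-0.9, -0.5, -1.1]
finger_gap: 53.5
grip_force: 42.9
```

```bash
python3 chk.py pics/g6.png 200 110 230 130
```

```text
[588.  -32.5 103.3] 53.4831413235048 [-0.9 -0.5 -1.1]
```

View pics/g6.png

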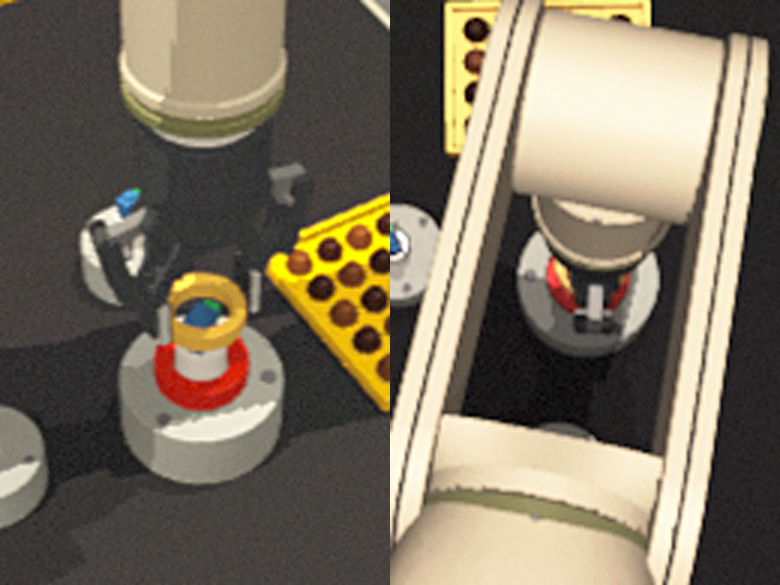

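Gold is around the head, centred at col ~203–206, with no contact force. Lower it and release.

Request:
{"op": "step_arm", "data": {
  "targets": [
    {"angular":[0,0,0],"dp":[0,0,0.03],"fingers":0.6},
    {"angular":[0,0,0],"dp":[0,0,0.06],"fingers":0.6},
    {"angular":[0,0,0],"dp":[0,0,0.09],"fingers":0.6},
    {"angular":[0,0,0],"dp":[0,0,0.12],"fingers":0.6},
    {"angular":[0,0,0],"dp":[0,0,0.15],"fingers":0.6},
    {"angular":[0,0,0],"dp":[0,0,0.165],"fingers":0.6},
    {"angular":[0,0,0],"dp":[0,0,0.165],"fingers":0.6},
    {"angular":[0,0,0],"dp":[0,0,0.165],"fingers":0.6}
  ]
}}

```text
time: 20.5
tool_pos: [588.0, -32.5, 70.4]
tcp_rot: [180.0, 0.0, 90.0]
ft_force: [1.5, -0.4, -0.1]
finger_gap: 53.5
grip_force: 42.9
```

Request:
{"op": "step_arm", "data": {
  "targets": [
    {"angular":[0,0,0],"dp":[0,0,0],"fingers":0.3},
    {"angular":[0,0,0],"dp":[0,0,0],"fingers":0},
    {"angular":[0,0,0],"dp":[0,0,0],"fingers":0},
    {"angular":[0,0,0],"dp":[0,0,0],"fingers":0},
    {"angular":[0,0,0],"dp":[0,0,-0.1],"fingers":0},
    {"angular":[0,0,0],"dp":[0,0,-0.3],"fingers":0},
    {"angular":[0,0,0],"dp":[0,0,-0.45],"fingers":0},
    {"angular":[0,0,0],"dp":[0,0,-0.45],"fingers":0}
  ]
}}

```text
time: 21.5
tool_pos: [590.5, -32.9, 165.5]
tcp_rot: [179.6, 0.1, 90.0]
ft_force: [1.0, -0.2, 0.1]
finger_gap: 85.3
grip_force: 0.0
```

```bash
python3 chk.py pics/g7.png 200 110 230 130
```

```text
[590.5 -32.9 165.5] 85.34091336578285 [ 1.  -0.2  0.1]
```

View pics/g7.png

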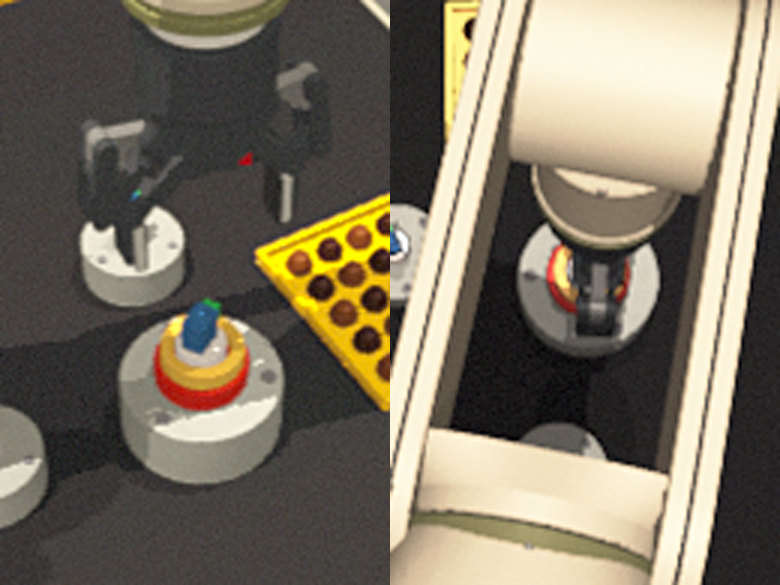

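Gold sits flat on red, at crop (203,352). Next I'll turn to the button axis (yaw ≈125) and lower around the head.

Request:
{"op": "step_arm", "data": {
  "targets": [
    {"angular":[0,0,-0.05],"dp":[0,0,0],"fingers":0},
    {"angular":[0,0,-0.1],"dp":[-0.004,-0.006,0],"fingers":0},
    {"angular":[0,0,-0.15],"dp":[-0.004,-0.006,0.05],"fingers":0},
    {"angular":[0,0,-0.194],"dp":[-0.004,-0.006,0.1],"fingers":0},
    {"angular":[0,0,-0.194],"dp":[-0.004,-0.006,0.2],"fingers":0},
    {"angular":[0,0,-0.194],"dp":[-0.004,-0.006,0.3],"fingers":0},
    {"angular":[0,0,-0.194],"dp":[-0.004,-0.006,0.365],"fingers":0},
    {"angular":[0,0,-0.194],"dp":[-0.004,-0.006,0.365],"fingers":0}
  ]
}}

```text
time: 22.6
tool_pos: [585.3, -33.1, 85.0]
tcp_rot: [-179.9, -0.1, 124.9]
ft_force: [0.7, -0.2, 1.6]
finger_gap: 85.5
grip_force: 0.0
```

Request:
{"op": "step_arm", "data": {
  "targets": [
    {"angular":[0,0,0],"dp":[0,0,0],"fingers":0.2},
    {"angular":[0,0,0],"dp":[0,0,0],"fingers":0.4},
    {"angular":[0,0,0],"dp":[0,0,0],"fingers":0.55},
    {"angular":[0,0,0],"dp":[0,0,0],"fingers":0.55},
    {"angular":[0,0,0],"dp":[0,0,0],"fingers":0.55},
    {"angular":[0,0,0],"dp":[0,0,0],"fingers":0.55},
    {"angular":[0,0,0],"dp":[0,0,0],"fingers":0.55},
    {"angular":[0,0,0],"dp":[0,0,0],"fingers":0.55}
  ],
  "newtons": 80
}}

```text
time: 23.6
tool_pos: [586.6, -33.3, 87.1]
tcp_rot: [180.0, -0.0, 124.9]
ft_force: [0.4, -0.6, 0.7]
finger_gap: 38.3
grip_force: 0.0
```

```bash
python3 chk.py pics/g8.png 200 110 230 130
```

```text
[586.6 -33.3  87.1] 38.333120464422905 [ 0.4 -0.6  0.7]
```

View pics/g8.png

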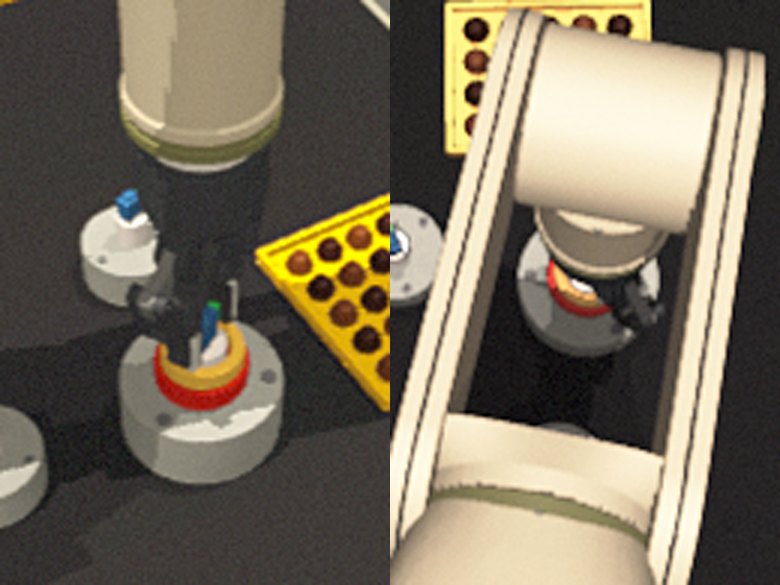

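The fingers straddle the head along the button axis, clear of the rings. Squeeze now.

Request:
{"op": "step_arm", "data": {
  "targets": [
    {"angular":[0,0,0],"dp":[0,0,0],"fingers":0.62},
    {"angular":[0,0,0],"dp":[0,0,0],"fingers":0.7},
    {"angular":[0,0,0],"dp":[0,0,0],"fingers":0.8},
    {"angular":[0,0,0],"dp":[0,0,0],"fingers":1},
    {"angular":[0,0,0],"dp":[0,0,0],"fingers":1},
    {"angular":[0,0,0],"dp":[0,0,0],"fingers":1},
    {"angular":[0,0,0],"dp":[0,0,0],"fingers":1},
    {"angular":[0,0,0],"dp":[0,0,0],"fingers":1}
  ],
  "newtons": 60
}}

```text
time: 24.7
tool_pos: [586.9, -33.3, 87.9]
tcp_rot: [180.0, 0.0, 124.9]
ft_force: [-1.5, 1.6, 5.5]
finger_gap: 20.8
grip_force: 59.0
```

Request:
{"op": "step_arm", "data": {
  "targets": [
    {"angular":[0,0,0],"dp":[0,0,-0.01],"fingers":1},
    {"angular":[0,0,0],"dp":[0,0,-0.03],"fingers":1},
    {"angular":[0,0,0],"dp":[0,0,-0.05],"fingers":1},
    {"angular":[0,0,0],"dp":[0,0,-0.07],"fingers":1},
    {"angular":[0,0,0],"dp":[0,0,-0.09],"fingers":1},
    {"angular":[0,0,0],"dp":[0,0,-0.11],"fingers":1},
    {"angular":[0,0,0],"dp":[0,0,-0.13],"fingers":1},
    {"angular":[0,0,0],"dp":[0,0,-0.15],"fingers":1}
  ]
}}

```text
time: 25.7
tool_pos: [586.6, -33.3, 117.3]
tcp_rot: [180.0, -0.0, 124.9]
ft_force: [4.3, 2.1, -4.0]
finger_gap: 20.7
grip_force: 58.8
```

Request:
{"op": "step_arm", "data": {
  "targets": [
    {"angular":[0,0,0],"dp":[0,0,-0.03],"fingers":1},
    {"angular":[0,0,0],"dp":[0,0,-0.06],"fingers":1},
    {"angular":[0,0,0],"dp":[0,0,-0.09],"fingers":1},
    {"angular":[0,0,0],"dp":[0,0,-0.12],"fingers":1},
    {"angular":[0,0,0],"dp":[0,0,-0.15],"fingers":1},
    {"angular":[0,0,0],"dp":[0,0,-0.18],"fingers":1},
    {"angular":[0,0,0],"dp":[0,0,-0.21],"fingers":1},
    {"angular":[0,0,0],"dp":[0,0,-0.24],"fingers":1}
  ]
}}

```text
time: 26.7
tool_pos: [586.5, -33.3, 165.1]
tcp_rot: [-180.0, -0.0, 124.9]
ft_force: [5.2, 2.0, -6.4]
finger_gap: 20.4
grip_force: 58.8
```

Request:
{"op": "step_arm", "data": {
  "targets": [
    {"angular":[0,0,0],"dp":[0,0,-0.01],"fingers":1},
    {"angular":[0,0,0],"dp":[0,0,-0.02],"fingers":1},
    {"angular":[0,0,0],"dp":[0,0,-0.03],"fingers":1},
    {"angular":[0,0,0],"dp":[0,0,-0.04],"fingers":1},
    {"angular":[0,0,0],"dp":[0,0,-0.05],"fingers":1},
    {"angular":[0,0,0],"dp":[0,0,-0.055],"fingers":1},
    {"angular":[0,0,0],"dp":[0,0,-0.06],"fingers":1},
    {"angular":[0,0,0],"dp":[0,0,-0.06],"fingers":1}
  ]
}}

```text
time: 27.7
tool_pos: [586.5, -33.3, 177.1]
tcp_rot: [-180.0, -0.0, 124.9]
ft_force: [3.4, 1.2, -5.5]
finger_gap: 20.9
grip_force: 59.0
```

Request:
{"op": "step_arm", "data": {
  "targets": [
    {"angular":[0,0,0],"dp":[0,0,-0.005],"fingers":1},
    {"angular":[0,0,0],"dp":[0,0,-0.01],"fingers":1},
    {"angular":[0,0,0],"dp":[0,0,-0.01],"fingers":1},
    {"angular":[0,0,0],"dp":[0,0,-0.01],"fingers":1},
    {"angular":[0,0,0],"dp":[0,0,-0.01],"fingers":1},
    {"angular":[0,0,0],"dp":[0,0,-0.01],"fingers":1},
    {"angular":[0,0,0],"dp":[0,0,-0.01],"fingers":1},
    {"angular":[0,0,0],"dp":[0,0,-0.01],"fingers":1}
  ]
}}

```text
time: 28.7
tool_pos: [586.3, -33.2, 178.1]
tcp_rot: [-180.0, -0.0, 124.9]
ft_force: [6.3, 1.1, -11.3]
finger_gap: 20.7
grip_force: 59.7
```

Request:
{"op": "step_arm", "data": {
  "targets": [
    {"angular":[0,0,0],"dp":[0,0,-0.004],"fingers":1},
    {"angular":[0,0,0],"dp":[0,0,-0.004],"fingers":1},
    {"angular":[0,0,0],"dp":[0,0,-0.004],"fingers":1},
    {"angular":[0,0,0],"dp":[0,0,-0.004],"fingers":1},
    {"angular":[0,0,0],"dp":[0,0,-0.004],"fingers":1},
    {"angular":[0,0,0],"dp":[0,0,-0.004],"fingers":1},
    {"angular":[0,0,0],"dp":[0,0,-0.004],"fingers":1},
    {"angular":[0,0,0],"dp":[0,0,-0.004],"fingers":1}
  ]
}}

```text
time: 29.7
tool_pos: [586.1, -33.2, 178.1]
tcp_rot: [-179.9, -0.1, 124.9]
ft_force: [8.0, 1.4, -15.9]
finger_gap: 20.9
grip_force: 59.7
```

```bash
python3 chk.py pics/g9.png 200 110 230 130
```

```text
[586.1 -33.2 178.1] 20.869815313058634 [  8.    1.4 -15.9]
```

View pics/g9.png

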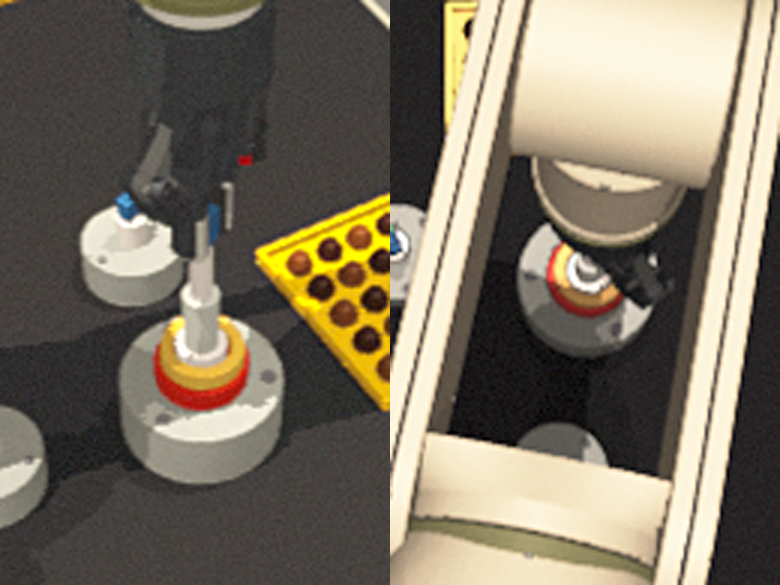

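The mast is fully extended with both tubes out, at crop (200,260), and both rings are home at crop (203,360). The head is held at the hard stop with a pull of about 16 N.

```bash
python3 -c "
from bench import *
print(hand_in())"
```

```text
the job is handed in; nothing more can be done
None
```

I handed the job in at about 30 s: both rings were home, gold on red, and the button was squeezed with the head held at the second stop with about 16 N of pull; the hand-in returned no verdict.

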